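Change the counter's air over from the red to the blue outlet

TASK

Change the counter's compressed air over from the red-lever outlet to the blue-lever one: first push the red lever clockwise (seen from above) about a quarter turn until it is shut, and only then push the blue lever anticlockwise until it is open. Where each lever's stop lies can only be felt: go right up to it and lean on it there for about a second, firmly but without forcing it (10 to 20 N at the grip; 40 N would damage it). Then let go, leaving the levers there and the things lying around undisturbed.

Things in the scene. Friction and masses are not known exactly. Their poses are not given: they have to be found in the camera images.
- red_outlet: Red-lever air outlet, screwed to the counter: steel flange (76 mm across), short riser and a brass valve body whose axis lies along the outlet's x at height 52 mm; the outlet coupler points along its own -x and ends 70 mm from the lever's axis, below 70 mm height. The steel rear plug ends 56 mm out along +x. Origin: centre of the flange's underside, on the counter, straight below the lever's axis; z up.
- red_seat: Rubber-cushioned seat of the red lever's stop, out of sight inside the round grey cover (92 mm across, height 66 to 93 mm above the counter) under the lever. It carries the stop, and yields about 2.5 mm at the grip for each 10 N. Its origin and axes are those of the outlet at rest; they do not tell where the stop is set.
- red_handle: Arm of the red lever with its moulded red plastic grip: the grip is 22 to 27 mm wide, reaches from 58 to 141 mm from the axis, height 84 to 108 mm above the counter, nothing below it beyond 72 mm from the axis. Origin on the lever's axis at counter height; its -x axis points along the lever to its tip.
- red_push (a point): Point in the middle of the red grip, 100 mm from the lever's axis, 96 mm above the counter: the place to push.
- red_hinge (a point): Point on the red lever's (vertical) axis at the grip's height, 96 mm above the counter; does not turn with the lever.
- red_lever (a joint): Angle of the red lever, rad, growing clockwise seen from above. 0: lever along the outlet's -x, in line with the coupler (open); about 1.57: across it, along the outlet's +y (shut). It swings with light friction (about 1 to 2 N at the grip) and stays where it is left. Hidden closed stop: somewhere between 1.33 and 1.77 rad, different every time.
- blue_outlet: Blue-lever air outlet, screwed to the counter: steel flange (76 mm across), short riser and a brass valve body whose axis lies along the outlet's x at height 52 mm; the outlet coupler points along its own -x and ends 70 mm from the lever's axis, below 70 mm height. The steel rear plug ends 56 mm out along +x. Origin: centre of the flange's underside, on the counter, straight below the lever's axis; z up.
- blue_seat: Rubber-cushioned seat of the blue lever's stop, out of sight inside the round grey cover (92 mm across, height 66 to 93 mm above the counter) under the lever. It carries the stop, and yields about 2.5 mm at the grip for each 10 N. Its origin and axes are those of the outlet at rest; they do not tell where the stop is set.
- blue_handle: Arm of the blue lever with its moulded blue plastic grip: the grip is 22 to 27 mm wide, reaches from 58 to 141 mm from the axis, height 84 to 108 mm above the counter, nothing below it beyond 72 mm from the axis. Origin on the lever's axis at counter height; its -x axis points along the lever to its tip.
- blue_push (a point): Point in the middle of the blue grip, 100 mm from the lever's axis, 96 mm above the counter: the place to push.
- blue_hinge (a point): Point on the blue lever's (vertical) axis at the grip's height, 96 mm above the counter; does not turn with the lever.
- blue_lever (a joint): Angle of the blue lever, rad, growing clockwise seen from above. 0: lever along the outlet's -x, in line with the coupler (open); about 1.57: across it, along the outlet's +y (shut). It swings with light friction (about 1 to 2 N at the grip) and stays where it is left. Hidden open stop: somewhere between +0.22 and -0.22 rad, different every time.
- radio: Black two-way radio lying on its back, 203x57x35 mm, loose bystander; origin under its centre.
- stapler: Red and black desk stapler, 34x155x47 mm, loose bystander; origin under its centre.
- calculator: Grey desk calculator, 116x67x15 mm, loose bystander; origin under its centre.
- staples_box: Orange card box, 47x86x27 mm, loose bystander; origin under its centre.
- ink_pad: Blue tin ink pad, 65x98x18 mm, loose bystander; origin under its centre.
- pen_1: Blue pen, 12x145x9 mm, loose bystander; origin under its centre. (To its right rear stands the fixed white paper sorter, 240 mm high with a mug on top, over x 0.43 to 0.80, y -0.25 to -0.56: swing the arm in past the front of it, not through it.)

How it is judged (in metres and radians):
On the way, in this order (a step that is already met when the one before it is completed fails the run):
1. red lever pressed against its closed stop, with 6 N or more at the grip, while blue is still shut (value of joint red_lever above 1.23 rad and contact force between red_handle and red_seat above 11 N and value of joint blue_lever above 1 rad), for 0.4 s.
2. blue lever pressed against its open stop, with 6 N or more at the grip, red staying shut (value of joint blue_lever below 0.32 rad and contact force between blue_handle and blue_seat above 11 N and value of joint red_lever above 1.23 rad), for 0.4 s.
At the end, for the whole second after the job is handed in: The red lever stands shut (above 1.23 rad) and the blue lever open (below 0.32 rad), both at rest, after each was pressed on its stop in turn for at least 0.4 s (value of joint red_lever above 1.23 rad and value of joint blue_lever below 0.32 rad and velocity of joint red_lever between -0.05 and 0.05 rad/s and velocity of joint blue_lever between -0.05 and 0.05 rad/s); the robot touches nothing.
It fails at once if both outlets open at once (blue below 0.9 rad while red is below 1.2 rad) (value of joint blue_lever below 0.9 rad and value of joint red_lever below 1.2 rad).
It fails at once if red lever forced on its stop (about 40 N at the grip) (contact force between red_handle and red_seat above 102 N).
It fails at once if blue lever forced on its stop (about 40 N at the grip) (contact force between blue_handle and blue_seat above 102 N).
It fails at once if a loose bystander moved by more than 30 mm (distance of any of radio, stapler, calculator, staples_box, ink_pad, pen_1 from where it was at the start of the episode above 0.03 m).
It also fails if it takes over 61 s, if anything falls off the work surface, if the arm or the gripper's body presses on something with over 40 N, if the wrist force passes 120 N, or if a joint passes its speed limit or range.

ROBOT

A 6-joint arm with a two-finger parallel gripper is mounted at the origin on a cart in front of the work surface, level with it; the furniture and walls round the work are solid. World frame = base frame: x ahead of the robot, y to its left, z up, the work surface at z = 0. Lengths are in mm, angles in rad, forces in N, time in s.
With the tool pointing down it reaches from about 400 to 925 mm from the base axis. Payload 12.5 kg.
Tool frame: the origin (TCP) lies between the finger pads; the fingertips stand 19 mm ahead of it and the grasp point (between the pads) is the TCP (env.tips_ahead is the distance from the TCP to the fingertips, in mm); z points along the fingers, y is the line along which they close (so a half turn about z gives the same grasp; the last joint's range is limited). The gripper opens to 95 mm and grips with 3 to 60 N. Pads are 20 mm wide; open, the fingers measure 119 mm over their backs; the gripper's body (75 mm by 180 mm) begins 59 mm behind the grasp point.
Start: joints at [-1.428, 0.491, 1.559, -0, 1.092, -0.106], TCP at [153.923, -605.766, 233.661] pointing down, gripper open.
Joint ranges: [-3.1, 3.1], [-0.84, 2.19], [0.05, 2.79], [-1.13, 4.28], [0.06, 2.93], [-2.69, 2.69]. Speed limits (rad/s): [2.22, 2.22, 2.79, 3.14, 3.14, 3.14].

INTERFACE

Orientations are given as [roll, pitch, yaw] about the fixed x, y, z axes, in that order (R = Rz(yaw) Ry(pitch) Rx(roll)).
In Python, from cell import env gives the robot as it stands.
- The arm moves only by the shell command python3 -m crank 'ROWS'. ROWS is JSON, a list of rows, each a list of 5 numbers: the shift along the tool's x, y, z in mm, then the turn about the tool's z in degrees, then the finger opening in mm, from 0 to 95.1. In form: [[dx, dy, dz, yaw, grip], ...]. A call has 1 to 10 rows; each row is the pose to reach, as a shift and turn from the pose commanded when the call began, along the tool's axes at that moment; what a row does not reach only later rows make up. A row lasts 1/12 s, in which the tool goes at most 41.7 mm and 7.16 degrees, less where a joint would pass 70% of its speed; a pose out of reach is approached as far as the arm can. A call with a gripper value outside its range is refused whole. The fingers move at their own pace and stop on an object; the grip force is fixed at half the most. Time passes only in rows, so rows that repeat a pose let the fingers close. It gives the time, the measured TCP pose, the force, the opening and the grip force at its end, in the units of the state.
- env.state(): the state, without advancing time (a new reading comes with each control period).
- env.read_camera(name): name is "side" or "top"; returns a dict with "img" (420x560x3 uint8, blue, green, red), "K" (3x3 intrinsics, pixels), "pose" (4x4, takes a point from camera to world coordinates). Camera axes: x right, y down, z forward; pixel columns grow to the right and rows downward; lengths in mm; the calibration is good to about 2 mm. A picture is of the moment at which its call begins. There is no depth.
- env.job_done(): hands the job in; it is judged then, once.
The state is a dict: "t": time; "joints": joint angles; "qvel": joint speeds; "tau": joint torques, N m; "eef_pos": TCP position; "tcp_rot": TCP orientation; "ft_force": force on the tool from outside, world axes, zero at the start; "moment": the same for the moment, N m; "opening": opening from 0.0 (shut) to 1.0 (fully open); "grip_force": force on a finger pad.
Only numpy, scipy, OpenCV 4.12 (cv2) and the standard library are available. Lean on these libraries where they do the work, as an engineer would, in place of code of your own. Each camera call takes 0.05 s, during which the arm holds its last target. There are 200 camera calls.

## Working session

There is one attempt and no reset: what is moved stays moved. The work goes in short steps, Python scripts to look and compute and a shell command to move; the robot and the scene stay as the last step left them, time stands still between calls to the robot, and variables do not carry over. Pictures are saved under pics/ and viewed, at most 10 in all, crops included, and the job is handed in when it is done.

```bash
mkdir -p pics; python3 - <<'E'
from cell import env
import cv2,numpy as np
for n in("top","side"):
    c=env.read_camera(n);cv2.imwrite(f"pics/{n}0.png",c["img"]);print(n,c["K"].tolist(),c["pose"].round(4).tolist())
s=env.state();print({k:np.round(s[k],3).tolist() for k in s})
E
```

```text
top [[419.83148513256606, 0.0, 284.2057068776078], [0.0, 419.83148513256606, 209.26730114190318], [0.0, 0.0, 1.0]] [[0.0917, -0.9749, 0.2028, 365.1372], [-0.9958, -0.0908, 0.0137, 92.6076], [0.005, -0.2032, -0.9791, 1000.276], [0.0, 0.0, 0.0, 1.0]]
side [[418.76050962439047, 0.0, 282.9557740933112], [0.0, 418.76050962439047, 205.48354073238272], [0.0, 0.0, 1.0]] [[-0.9954, 0.0594, -0.0746, 629.5022], [0.0951, 0.5619, -0.8218, 858.4682], [-0.0069, -0.8251, -0.5649, 630.6172], [0.0, 0.0, 0.0, 1.0]]
{'t': 0.1, 'joints': [-1.428, 0.491, 1.559, 0.0, 1.092, -0.106], 'qvel': [0.001, -0.001, -0.0, 0.002, 0.001, 0.001], 'tau': [0.004, -61.363, -25.86, 0.069, 0.047, -0.0], 'eef_pos': [153.9, -605.561, 233.129], 'tcp_rot': [-3.141, -0.0, 0.249], 'ft_force': [0.33, -0.635, -0.164], 'moment': [-0.066, -0.008, -0.015], 'grip_force': 0.0, 'opening': 1.002}
```

View pics/top0.png

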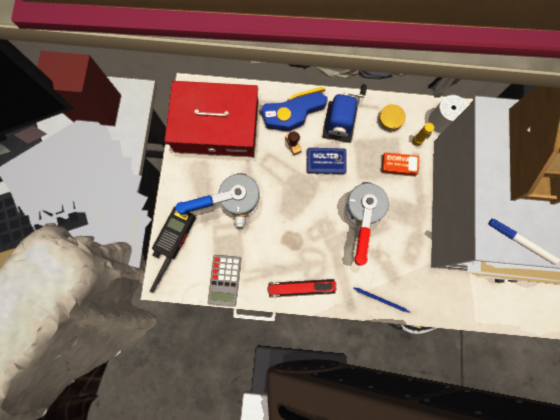

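View pics/side0.png

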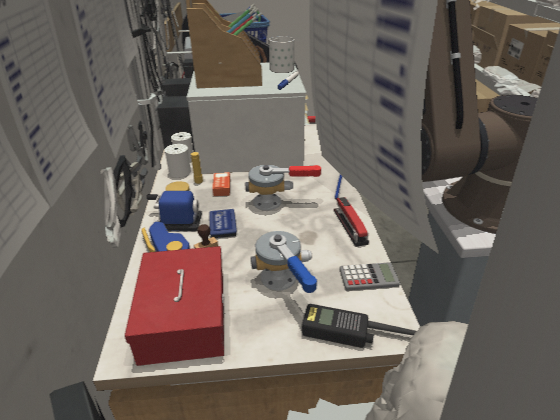

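The top view shows red hinge cap ≈(370,201), grip tip ≈(361,263), blue hinge ≈(238,192), tip ≈(178,209). In the side view these are red (266,170) and (320,171), blue (278,240) and (312,288).

```bash
cat > h.py <<'E'
from cell import env
import cv2,numpy as np
def ray(c,p):
    d=c["pose"][:3,:3]@np.linalg.inv(c["K"])@[p[0],p[1],1];return c["pose"][:3,3],d/np.linalg.norm(d)
def plane(c,p,z):
    o,d=ray(c,p);return o+d*(z-o[2])/d[2]
def tri(a,p,b,q):
    A=0;B=0
    for o,d in(ray(a,p),ray(b,q)):
        P=np.eye(3)-np.outer(d,d);A=A+P;B=B+P@o
    return np.linalg.solve(A,B)
E
python3 - <<'E'
from h import *
a=env.read_camera("top");b=env.read_camera("side")
for n,p,q in(("rh",(370,201),(266,168)),("rt",(361,263),(320,171)),("bh",(238,192),(278,239)),("bt",(178,209),(312,287))):
    print(n,tri(a,p,b,q).round(),plane(a,p,105).round(),plane(b,q,105).round())
# grip colour masks in top image -> PCA at z=100
hsv=cv2.cvtColor(a["img"],cv2.COLOR_BGR2HSV)
for n,(x0,x1,y0,y1),hs in(("red",(345,385,205,270),[(0,10),(170,180)]),("blue",(172,218,190,216),[(100,125)])):
    m=np.zeros(hsv.shape[:2],bool)
    for l,u in hs:m|=(hsv[...,0]>=l)&(hsv[...,0]<=u)&(hsv[...,1]>130)&(hsv[...,2]>60)
    M=np.zeros_like(m);M[y0:y1,x0:x1]=m[y0:y1,x0:x1]
    v,u=np.nonzero(M);P=np.array([plane(a,(i,j),102)[:2] for i,j in zip(u,v)])
    c,s,w=cv2.PCACompute2(P.astype(np.float32),None);print(n,len(P),c,s[0],np.degrees(np.arctan2(s[0][1],s[0][0])),(((P-c)@s[0]).min(),((P-c)@s[0]).max()))
# bystanders outlines at given heights
for n,z,pts in(("radio",35,[(178,207),(193,214),(180,258),(160,252),(152,291)]),("calc",15,[(213,254),(241,256),(237,304),(209,302)]),("stapler",47,[(268,283),(335,280),(336,294),(269,298)]),("staples",27,[(384,152),(420,156),(418,175),(382,170)]),("ink",18,[(308,148),(347,150),(346,174),(307,172)]),("pen",9,[(354,288),(410,311)])):
    print(n,[plane(a,p,z)[:2].round().tolist() for p in pts])
E
```

```text
rh [587. -80. 104.] [586. -80. 105.] [587. -80. 105.]
rt [450. -70.  94.] [450. -68. 105.] [453. -50. 105.]
bh [581. 210. 104.] [580. 210. 105.] [581. 210. 105.]
bt [532. 338.  95.] [530. 335. 105.] [534. 348. 105.]
red 411 [[487.10092 -69.0722 ]] [ 0.9965497  -0.08299799] -4.7609105 (np.float64(-40.30078059326844), np.float64(41.40946123624211))
blue 370 [[543.796   303.76993]] [-0.34478968  0.93868005] 110.16895 (np.float64(-40.09278055003177), np.float64(41.292725040595236))
radio [[547.0, 355.0], [534.0, 318.0], [429.0, 333.0], [439.0, 381.0], [350.0, 386.0]]
calc [[447.0, 263.0], [449.0, 197.0], [339.0, 194.0], [337.0, 258.0]]
stapler [[391.0, 127.0], [412.0, -22.0], [381.0, -27.0], [359.0, 121.0]]
staples [[731.0, -123.0], [729.0, -211.0], [681.0, -207.0], [685.0, -120.0]]
ink [[728.0, 62.0], [731.0, -34.0], [670.0, -35.0], [666.0, 60.0]]
pen [[399.0, -72.0], [359.0, -203.0]]
```

```bash
python3 - <<'E'
import cv2
a=cv2.imread("pics/top0.png");b=cv2.imread("pics/side0.png")
A=cv2.resize(a[150:310,145:425],None,fx=2.8,fy=2.8,interpolation=2)
cv2.imwrite("pics/z1.png",A)
E
```

```text
(no output)
```

View pics/z1.png

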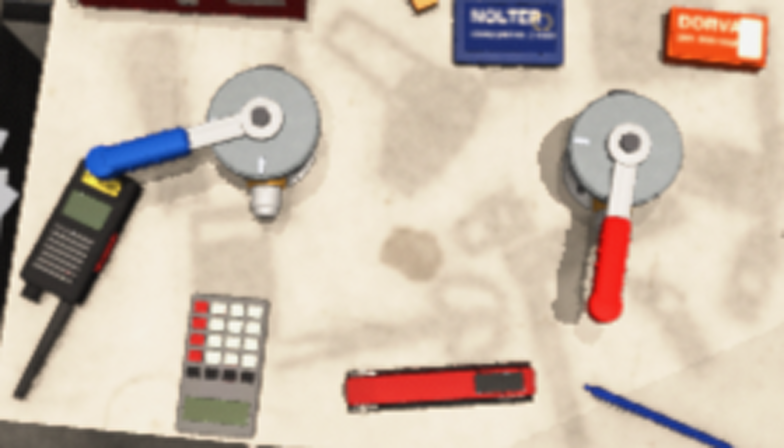

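```bash
python3 -m crank '[[39,-171,0,0,0],[39,-171,0,0,0],[39,-171,0,0,0],[39,-171,0,0,0],[39,-171,0,0,0],[226,-258,0,0,0],[226,-258,0,0,0],[226,-258,0,0,0],[226,-258,0,0,0],[226,-258,0,0,0]]'
cat >> h.py <<'E'
def rows(targets):  # targets: (x,y,z,yawdeg) world -> tool rows from the present pose
    s=env.state();y=s["tcp_rot"][2];p=np.array(s["eef_pos"])
    for x in targets:
        d=np.array(x[:3])-p;c,sn=np.cos(y),np.sin(y)
        t=(np.degrees(y)-x[3]+180)%360-180
        print([round(float(v),1) for v in(d[0]*c+d[1]*sn,d[0]*sn-d[1]*c,-d[2],t)])
E
python3 - <<'E'
from h import *
print(env.state()["eef_pos"],env.state()["tcp_rot"])
rows([(400,-120,180,85),(480,-106,180,85),(480,-106,106,85)])
E
```

```text
t: 1.03
eef_pos: [310.7, -298.6, 233.9]
tcp_rot: [3.141, -0.0, 0.248]
ft_force: [0.9, -1.7, 0.2]
opening: 0.357
grip_force: 0.0
[ 310.71537704 -298.6441951   233.85685201] [ 3.14096389e+00 -2.29685096e-04  2.48380579e-01]
[130.5, -151.2, 53.9, -70.8]
[211.4, -145.1, 53.9, -70.8]
[211.4, -145.1, 127.9, -70.8]
```

```bash
python3 -m crank '[[65,-75,0,0,0],[130,-151,40,-7,0],[130,-151,54,-14,0],[130,-151,54,-21,0],[130,-151,54,-28,0],[130,-151,54,-35,0],[211,-145,54,-42,0],[211,-145,54,-49,0],[211,-145,54,-56,0],[211,-145,54,-63,0]]'
python3 -m crank '[[0,0,0,-7,0],[0,0,0,-8,0],[0,0,0,-8,0],[0,0,0,-8,0]]'
python3 - <<'E'
from h import *
s=env.state();print(s["eef_pos"],s["tcp_rot"],s["opening"],s["ft_force"])
rows([(478,-106,106,85)])
E
```

```text
t: 1.87
eef_pos: [479.9, -107.0, 179.1]
tcp_rot: [3.142, 0.0, 1.356]
ft_force: [-1.2, 0.2, 0.3]
opening: 0.009
grip_force: 0.0
t: 2.2
eef_pos: [478.3, -107.7, 179.6]
tcp_rot: [3.141, 0.0, 1.484]
ft_force: [0.2, -0.6, 0.5]
opening: 0.007
grip_force: 0.0
[ 478.27119778 -107.66613009  179.64762082] [3.14145799e+00 9.48798953e-05 1.48406356e+00] 0.00660397413099702 [ 0.23714205 -0.63104891  0.48621313]
[1.6, -0.4, 73.6, 0.0]
```

```bash
python3 -m crank '[[0,0,37,0,0],[2,0,74,0,0],[2,0,74,0,0],[2,0,74,0,0]]'
cat >> h.py <<'E'
def arc(h,ths,off,z,cw):  # pusher targets along the lever's arc, off = distance behind the lever's line
    out=[]
    for d in ths:
        a=np.radians(d);t=np.array([np.sin(a),-np.cos(a)])*(1 if cw else -1)
        p=np.array(h)+100*np.array([np.cos(a),np.sin(a)])-off*t;out.append((*p,z,d-90))
    return out
E
python3 - <<'E'
from h import *
c=env.read_camera("top")
cv2.imwrite("pics/t2.png",cv2.resize(c["img"][150:310,145:425],None,fx=2.8,fy=2.8))
rows(arc((587,-80),[175,170,164,158,152,146,140,134,128,122],22.5,106,True))
E
```

```text
t: 2.53
eef_pos: [477.8, -105.5, 105.1]
tcp_rot: [-3.138, -0.001, 1.486]
ft_force: [0.3, -0.5, 0.9]
opening: 0.005
grip_force: 0.0
[12.6, 5.7, 0.4, 0.2]
[21.4, 4.2, 0.4, 5.2]
[32.1, 3.3, 0.4, 11.2]
[42.8, 3.6, 0.4, 17.2]
[53.5, 5.0, 0.4, 23.2]
[63.9, 7.5, 0.4, 29.2]
[74.0, 11.1, 0.4, 35.2]
[83.7, 15.7, 0.4, 41.2]
[92.8, 21.3, 0.4, 47.2]
[101.4, 27.8, 0.4, 53.2]
```

View pics/t2.png

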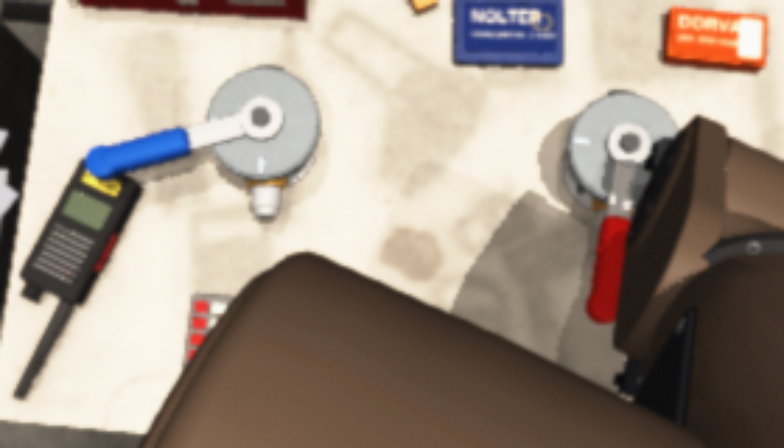

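```bash
python3 -m crank '[[8,5,0,0,0],[15,5,0,2,0],[21,4,0,5,0],[32,3,0,11,0],[43,4,0,17,0],[53,5,0,23,0],[64,7,0,29,0],[74,11,0,35,0],[84,16,0,41,0],[93,21,0,47,0]]'
python3 - <<'E'
from h import *
rows(arc((587,-80),[124,120,116,112,108,105,102],22.5,106,True))
E
```

```text
t: 3.42
eef_pos: [508.0, -13.8, 107.7]
tcp_rot: [3.139, -0.002, 0.662]
ft_force: [-0.4, -2.0, -0.2]
opening: 0.003
grip_force: 0.8
[6.0, -0.5, 1.7, 3.9]
[13.1, -1.3, 1.7, 7.9]
[20.3, -1.7, 1.7, 11.9]
[27.4, -1.5, 1.7, 15.9]
[34.5, -0.9, 1.7, 19.9]
[39.8, -0.0, 1.7, 22.9]
[45.1, 1.1, 1.7, 25.9]
```

```bash
python3 -m crank '[[6,0,0,4,0],[13,-1,0,8,0],[20,-2,0,12,0],[27,-2,0,16,0],[34,-1,0,20,0],[40,0,0,23,0],[40,0,0,23,0]]'
python3 - <<'E'
from h import *
rows(arc((587,-80),[103,101,99,97,95,93],22.5,106,True))
E
```

```text
t: 4.0
eef_pos: [540.0, 11.0, 107.7]
tcp_rot: [3.14, -0.003, 0.264]
ft_force: [-0.1, 0.2, -0.9]
opening: 0.003
grip_force: 0.0
[2.9, -0.7, 1.7, 2.1]
[6.4, -1.3, 1.7, 4.1]
[10.0, -1.7, 1.7, 6.1]
[13.5, -2.1, 1.7, 8.1]
[17.1, -2.3, 1.7, 10.1]
[20.7, -2.4, 1.7, 12.1]
```

```bash
python3 -m crank '[[2,0,0,1,0],[4,-1,0,2,0],[5,-1,0,3,0],[7,-1,0,4,0],[7,-1,0,4,0]]'
python3 -m crank '[[2,0,0,1,0],[4,0,0,2,0],[5,0,0,3,0],[5,0,0,3,0]]'
```

```text
t: 4.42
eef_pos: [545.2, 13.0, 105.8]
tcp_rot: [3.141, -0.0, 0.195]
ft_force: [-0.7, -0.6, 0.8]
opening: 0.006
grip_force: 0.0
t: 4.75
eef_pos: [550.1, 13.9, 105.5]
tcp_rot: [3.141, -0.0, 0.143]
ft_force: [0.2, -0.1, 0.4]
opening: 0.006
grip_force: 0.0
```

```bash
python3 -m crank '[[2,0,0,1,0],[4,0,0,2,0],[5,0,0,3,0],[5,0,0,3,0]]'
python3 - <<'E'
from h import *
c=env.read_camera("top");print(env.state()["ft_force"])
cv2.imwrite("pics/t3.png",cv2.resize(c["img"][130:330,145:425],None,fx=2.8,fy=2.8))
E
```

```text
t: 5.08
eef_pos: [555.1, 14.6, 105.6]
tcp_rot: [3.141, -0.0, 0.09]
ft_force: [-0.7, -0.5, -0.5]
opening: 0.007
grip_force: 0.0
[ 0.78491885  0.42633104 -0.05501137]
```

View pics/t3.png

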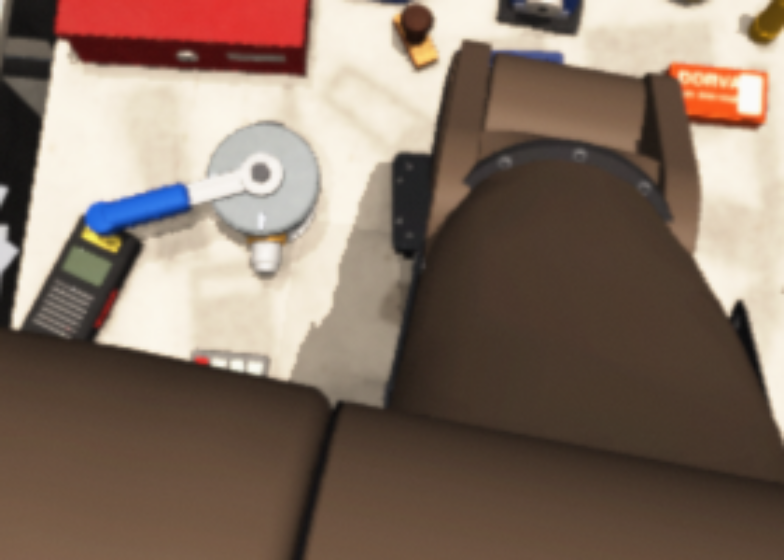

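The arm hides the red lever in this view; I go on by feel in small steps.

```bash
for i in 1; do python3 -m crank '[[2,0,0,1,0],[4,0,0,2,0],[5,0,0,3,0],[5,0,0,3,0]]'; python3 -m crank '[[2,0,0,1,0],[4,0,0,2,0],[4,0,0,2,0]]';done
python3 - <<'E'
from h import *
c=env.read_camera("side")
cv2.imwrite("pics/s3.png",cv2.resize(c["img"][120:320,145:425],None,fx=2.8,fy=2.8))
E
```

```text
t: 5.47
eef_pos: [560.1, 15.1, 105.6]
tcp_rot: [3.141, -0.0, 0.038]
ft_force: [0.3, 0.2, 0.2]
opening: 0.007
grip_force: 0.0
t: 5.72
eef_pos: [564.2, 15.2, 105.6]
tcp_rot: [3.141, -0.0, 0.003]
ft_force: [-0.4, -0.2, 0.1]
opening: 0.002
grip_force: 0.0
```

View pics/s3.png

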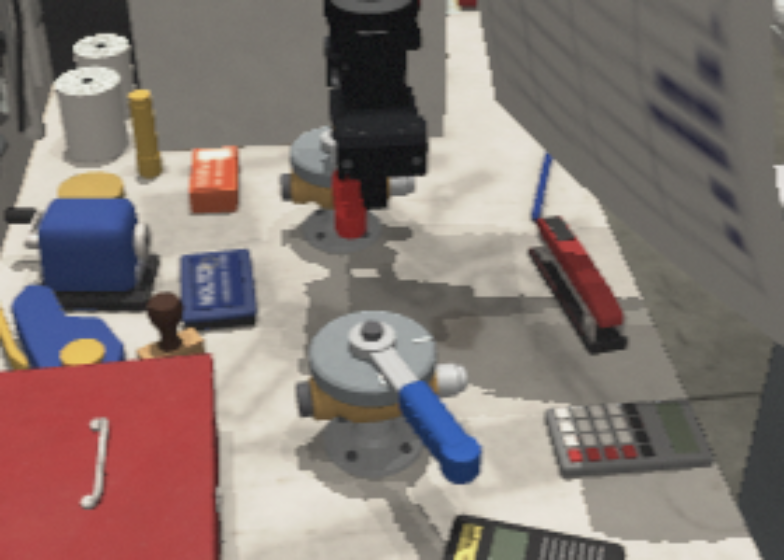

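The red grip (≈(350,205) in the crop) stands with the fingers just on its robot side, a few mm off or touching. Going on.

```bash
python3 -m crank '[[1,0,0,1,0],[3,0,0,2,0],[4,0,0,2,0],[4,0,0,2,0]]'; python3 -m crank '[[1,0,0,1,0],[2,0,0,1,0],[3,0,0,2,0],[3,0,0,2,0]]'
```

```text
t: 6.1
eef_pos: [568.0, 15.3, 105.6]
tcp_rot: [3.141, -0.0, -0.031]
ft_force: [-0.2, 1.0, -0.3]
opening: 0.008
grip_force: 0.1
t: 6.43
eef_pos: [570.6, 15.3, 105.5]
tcp_rot: [-3.142, 0.001, -0.067]
ft_force: [-2.1, 2.5, -0.4]
opening: 0.006
grip_force: 1.3
```

```bash
python3 -m crank '[[1,0,0,0,0],[2,0,0,0,0],[2,0,0,0,0]]'; python3 -m crank '[[1,0,0,0,0],[2,0,0,0,0],[2,0,0,0,0]]'
```

```text
t: 6.68
eef_pos: [572.4, 15.2, 105.5]
tcp_rot: [-3.141, 0.001, -0.065]
ft_force: [-4.4, 3.4, 1.5]
opening: 0.007
grip_force: 2.1
t: 6.93
eef_pos: [574.2, 15.2, 105.5]
tcp_rot: [-3.141, 0.002, -0.065]
ft_force: [-5.6, 4.1, 2.4]
opening: 0.005
grip_force: 2.8
```

```bash
python3 -m crank '[[1,0,0,0,0],[2,0,0,0,0],[2,0,0,0,0],[2,0,0,0,0]]'; python3 -m crank '[[0,0,0,0,0],[0,0,0,0,0]]'
python3 - <<'E'
from h import *
c=env.read_camera("side");s=env.state();print(s["ft_force"],s["moment"],s["eef_pos"])
cv2.imwrite("pics/s4.png",cv2.resize(c["img"][140:220,220:320],None,fx=6,fy=6,interpolation=2))
E
```

```text
t: 7.27
eef_pos: [575.9, 15.2, 105.5]
tcp_rot: [-3.141, 0.002, -0.065]
ft_force: [-6.2, 4.4, 2.3]
opening: 0.006
grip_force: 3.4
t: 7.43
eef_pos: [575.9, 15.2, 105.5]
tcp_rot: [-3.141, 0.002, -0.065]
ft_force: [-6.8, 4.8, 2.5]
opening: 0.006
grip_force: 3.4
[-5.60582592  5.03187067  2.07573962] [ 0.93436445  1.1213807  -0.03719655] [575.8870449   15.22867796 105.47327194]
```

View pics/s4.png

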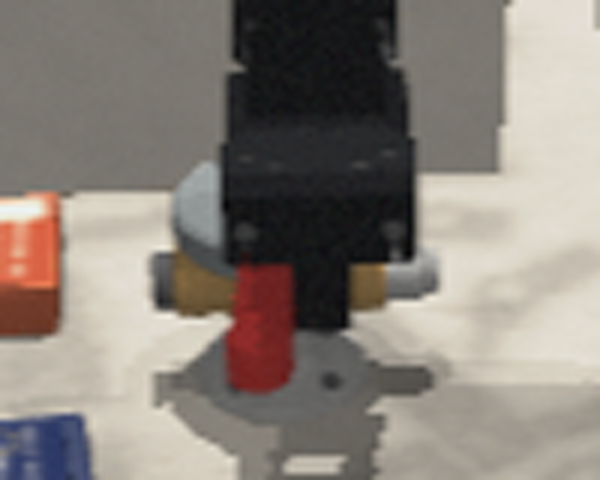

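The red grip (crop (262,330), tip ≈ px (264,201)) is in contact with the fingers on its right. It is a bit past perpendicular.

```bash
python3 -m crank '[[1,-1,0,1,0],[2,-1,0,1,0],[2,-1,0,1,0]]'; python3 -m crank '[[1,0,0,1,0],[2,0,0,1,0],[2,0,0,1,0]]'
cat >> h.py <<'E'
def proj(c,P):
    q=c["K"]@(np.linalg.inv(c["pose"])@[*P,1])[:3];return q[:2]/q[2]
def redtip(c):
    hsv=cv2.cvtColor(c["img"],cv2.COLOR_BGR2HSV);m=((hsv[...,0]<10)|(hsv[...,0]>170))&(hsv[...,1]>130)
    v,u=np.nonzero(m[190:206,252:285]);return u.mean()+252,v.mean()+190,u.min()+252,u.max()+252,v.max()+190
E
python3 - <<'E'
from h import *
c=env.read_camera("side");s=env.state();print(s["ft_force"],s["eef_pos"])
print(redtip(c))
for d in(90,86,83,80,76):
    a=np.radians(d);print(d,[proj(c,(587+r*np.cos(a),-80+r*np.sin(a),96)).round(1).tolist() for r in(0,130,141)])
E
```

```text
t: 7.73
eef_pos: [577.8, 15.6, 105.4]
tcp_rot: [3.141, 0.003, -0.083]
ft_force: [-7.4, 1.0, 3.0]
opening: 0.002
grip_force: 3.9
t: 7.98
eef_pos: [579.5, 15.7, 105.4]
tcp_rot: [3.142, 0.003, -0.1]
ft_force: [-8.8, 3.2, 3.9]
opening: 0.001
grip_force: 4.6
[-9.34257911  3.01864624  3.09729913] [579.48934787  15.7145999  105.45273103]
(np.float64(261.04635761589407), np.float64(196.72847682119206), np.int64(256), np.int64(267), np.int64(204))
90 [[266.1, 171.0], [269.6, 198.7], [270.0, 201.4]]
86 [[266.1, 171.0], [265.7, 198.9], [265.7, 201.5]]
83 [[266.1, 171.0], [262.8, 198.9], [262.4, 201.5]]
80 [[266.1, 171.0], [259.8, 198.8], [259.2, 201.5]]
76 [[266.1, 171.0], [256.0, 198.6], [255.0, 201.2]]
```

```bash
python3 -m crank '[[1,0,0,0,0],[3,0,0,0,0],[3,0,0,0,0],[3,0,0,0,0]]'
cat > chk.py <<'E'
from h import *
c=env.read_camera("side");s=env.state();print(s["ft_force"].round(1),s["eef_pos"].round(1),np.round(redtip(c),2))
E
python3 chk.py;  python3 -m crank '[[1,0,0,0,0],[3,0,0,0,0],[3,0,0,0,0],[3,0,0,0,0]]'; python3 chk.py
```

```text
t: 8.37
eef_pos: [582.2, 15.5, 105.4]
tcp_rot: [-3.142, 0.004, -0.1]
ft_force: [-9.7, 4.1, 5.4]
opening: 0.005
grip_force: 5.3
[-10.8   4.8   4.8] [582.2  15.6 105.4] [259.51 196.69 254.   266.   204.  ]
t: 8.75
eef_pos: [584.7, 15.4, 105.3]
tcp_rot: [-3.141, 0.005, -0.1]
ft_force: [-11.4, 3.7, 4.7]
opening: 0.004
grip_force: 6.5
[-12.7   4.5   4.8] [584.7  15.3 105.3] [258.2 196.6 253.  265.  204. ]
```

```bash
python3 -m crank '[[-1,0,0,0,0],[-2,0,0,0,0],[-2,0,0,0,0],[-2,0,0,0,0]]'; python3 chk.py; python3 -m crank '[[1,0,0,0,0],[2,0,0,0,0],[2,0,0,0,0]]'; python3 chk.py
```

```text
t: 9.13
eef_pos: [583.0, 15.5, 105.3]
tcp_rot: [-3.142, 0.004, -0.1]
ft_force: [-11.0, 4.4, 5.3]
opening: -0.0
grip_force: 5.8
[-10.6   4.4   4.9] [583.   15.5 105.4] [259.09 196.68 254.   265.   204.  ]
t: 9.43
eef_pos: [584.6, 15.4, 105.3]
tcp_rot: [-3.141, 0.005, -0.1]
ft_force: [-13.2, 3.9, 6.1]
opening: 0.003
grip_force: 6.8
[-13.5   5.4   6.4] [584.6  15.3 105.3] [258.33 196.49 253.   265.   204.  ]
```

```bash
python3 -m crank '[[1,0,0,0,0],[2,0,0,0,0],[2,0,0,0,0],[2,0,0,0,0],[2,0,0,0,0],[2,0,0,0,0],[2,0,0,0,0],[2,0,0,0,0],[2,0,0,0,0],[2,0,0,0,0]]';python3 -m crank '[[0,0,0,0,0],[0,0,0,0,0],[0,0,0,0,0],[0,0,0,0,0],[0,0,0,0,0],[0,0,0,0,0]]'; python3 chk.py
```

```text
t: 10.32
eef_pos: [586.3, 15.2, 105.3]
tcp_rot: [-3.141, 0.006, -0.1]
ft_force: [-13.3, 5.0, 7.2]
opening: 0.005
grip_force: 7.5
t: 10.82
eef_pos: [586.3, 15.2, 105.3]
tcp_rot: [-3.141, 0.006, -0.1]
ft_force: [-14.3, 5.5, 6.6]
opening: 0.006
grip_force: 7.5
[-14.5   4.4   7.4] [586.3  15.2 105.3] [257.33 196.49 252.   264.   204.  ]
```

```bash
python3 -m crank '[[-3,0,0,0,0],[-6,0,0,0,0],[-9,0,0,0,0],[-9,0,0,0,0]]'; python3 chk.py; python3 -m crank '[[-5,0,0,0,0],[-10,0,0,0,0],[-10,0,0,0,0]]'; python3 chk.py;python3 -m crank '[[-5,0,0,0,0],[-15,0,0,0,0],[-15,0,0,0,0]]'; python3 chk.py
```

```text
t: 11.2
eef_pos: [578.2, 15.7, 105.4]
tcp_rot: [3.141, 0.003, -0.1]
ft_force: [-8.6, 2.6, 2.8]
opening: 0.007
grip_force: 4.6
[-9.7  1.9  3.5] [578.3  15.7 105.4] [261.76 196.78 257.   267.   204.  ]
t: 11.5
eef_pos: [569.4, 16.5, 105.7]
tcp_rot: [3.141, -0.0, -0.1]
ft_force: [-1.8, -0.1, -1.8]
opening: 0.009
grip_force: 1.2
[-1.2  0.4 -2.1] [569.6  16.5 105.7] [266.52 196.75 261.   272.   204.  ]
t: 11.8
eef_pos: [553.5, 18.3, 105.6]
tcp_rot: [3.142, 0.001, -0.1]
ft_force: [-1.0, -0.0, 0.4]
opening: 0.006
grip_force: 0.0
[0.1 0.3 0.5] [554.3  18.2 105.8] [266.64 196.81 261.   272.   204.  ]
```

The red lever springs back to about 1.54 rad when released, so the stop was reached and leaned on at 14–15 N for over a second. Now for blue.

```bash
python3 - <<'E'
from h import *
rows([(554,18,190,-5.7),(579,316,190,20)])
rows(arc((581,210),[110],34,106,False))
E
```

```text
[-0.2, 0.2, -84.2, -0.0]
[-5.1, -298.8, -84.2, -25.7]
[-5.4, -298.3, -0.2, -25.7]
```

```bash
python3 -m crank '[[0,0,-30,0,0],[0,0,-84,0,0],[0,0,-84,0,0],[-5,-40,-84,-6,0],[-5,-299,-84,-12,0],[-5,-299,-84,-19,0],[-5,-299,-84,-26,0],[-5,-299,-84,-26,0],[-5,-299,-84,-26,0],[-5,-299,-84,-26,0]]'
python3 -m crank '[[0,0,0,0,0]]'
python3 - <<'E'
from h import *
print(env.state()["tcp_rot"]);rows(arc((581,210),[110],34,106,False))
E
```

```text
t: 12.68
eef_pos: [579.0, 309.4, 189.9]
tcp_rot: [3.142, -0.001, 0.354]
ft_force: [0.6, -0.8, -0.3]
opening: 0.0
grip_force: 0.0
t: 12.77
eef_pos: [578.9, 313.5, 189.5]
tcp_rot: [-3.14, -0.002, 0.358]
ft_force: [0.3, 0.9, -0.0]
opening: 0.002
grip_force: 0.0
[-3.14049121e+00 -2.09412196e-03  3.57934552e-01]
[0.6, -2.0, 83.5, 0.5]
```

```bash
python3 -m crank '[[0,0,40,0,0],[0,0,84,0,0],[0,0,84,0,0],[0,0,84,0,0]]'
python3 - <<'E'
from h import *
c=env.read_camera("side")
cv2.imwrite("pics/s5.png",cv2.resize(c["img"][170:330,160:440],None,fx=2.8,fy=2.8))
rows(arc((581,210),[110,114,120,126,132,138,144,150,154],22.5,106,False))
E
```

```text
t: 13.1
eef_pos: [578.4, 306.7, 104.2]
tcp_rot: [3.141, 0.004, 0.353]
ft_force: [0.2, -0.2, -0.0]
opening: 0.003
grip_force: 0.0
[-9.2, -8.3, 0.4, 0.2]
[-16.2, -9.7, 0.4, -3.8]
[-26.9, -10.8, 0.4, -9.8]
[-37.6, -10.8, 0.4, -15.8]
[-48.3, -9.7, 0.4, -21.8]
[-58.8, -7.4, 0.4, -27.8]
[-69.0, -4.1, 0.4, -33.8]
[-78.8, 0.3, 0.4, -39.8]
[-85.0, 3.8, 0.4, -43.8]
```

View pics/s5.png

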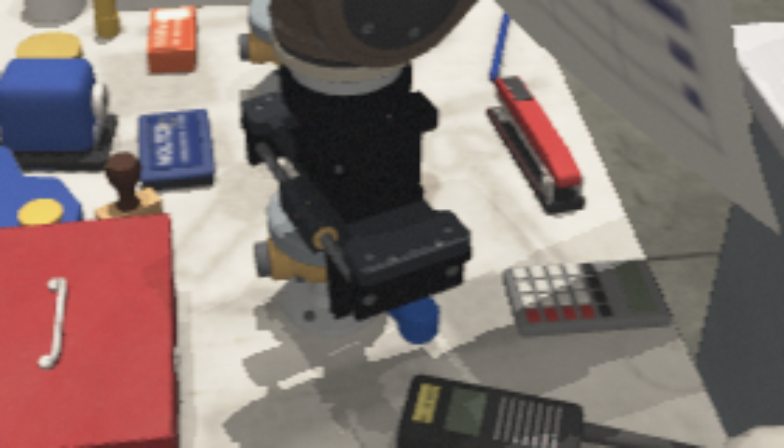

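Gripper is beside the blue lever (grip tip visible at crop (415,320)), fingers behind it on the +x side.

```bash
python3 -m crank '[[-5,-5,0,0,0],[-9,-8,0,0,0],[-13,-9,0,-2,0],[-20,-10,0,-6,0],[-27,-10,0,-10,0],[-34,-10,0,-14,0],[-41,-10,0,-18,0],[-48,-9,0,-22,0],[-55,-8,0,-26,0],[-62,-6,0,-30,0]]'
python3 - <<'E'
from h import *
s=env.state();print(s["tcp_rot"][2],s["ft_force"].round(1));rows(arc((581,210),[142,146,150,154,158,161,164,166],22.5,106,False))
E
```

```text
t: 13.98
eef_pos: [518.9, 291.8, 107.7]
tcp_rot: [3.14, -0.003, 0.881]
ft_force: [1.8, -0.1, 0.3]
opening: 0.006
grip_force: 0.8
0.8807562386405468 [ 1.8 -0.1  0.3]
[-3.7, -0.6, 1.7, -1.5]
[-10.8, -1.7, 1.7, -5.5]
[-17.9, -2.4, 1.7, -9.5]
[-25.1, -2.5, 1.7, -13.5]
[-32.2, -2.2, 1.7, -17.5]
[-37.6, -1.6, 1.7, -20.5]
[-42.8, -0.7, 1.7, -23.5]
[-46.4, 0.0, 1.7, -25.5]
```

```bash
python3 -m crank '[[-4,-1,0,-2,0],[-8,-1,0,-4,0],[-13,-2,0,-7,0],[-18,-2,0,-10,0],[-23,-2,0,-12,0],[-28,-2,0,-15,0],[-33,-2,0,-18,0],[-38,-2,0,-21,0],[-41,-1,0,-22,0],[-41,-1,0,-22,0]]'
python3 - <<'E'
from h import *
s=env.state();print(s["tcp_rot"][2],s["ft_force"].round(1));rows(arc((581,210),[165,167,169,171,173,175,177,180],22.5,106,False))
E
```

```text
t: 14.82
eef_pos: [491.8, 260.4, 107.0]
tcp_rot: [3.14, -0.001, 1.261]
ft_force: [-0.0, 0.5, -0.7]
opening: 0.004
grip_force: 0.0
1.2609633336631763 [-0.   0.5 -0.7]
[-3.1, -0.6, 1.0, -2.8]
[-6.6, -1.2, 1.0, -4.8]
[-10.2, -1.6, 1.0, -6.8]
[-13.7, -1.9, 1.0, -8.8]
[-17.3, -2.1, 1.0, -10.8]
[-20.9, -2.1, 1.0, -12.8]
[-24.5, -2.1, 1.0, -14.8]
[-29.8, -1.7, 1.0, -17.8]
```

```bash
python3 -m crank '[[-2,0,0,-2,0],[-4,-1,0,-4,0],[-6,-1,0,-5,0],[-8,-1,0,-6,0],[-10,-2,0,-7,0],[-10,-2,0,-7,0]]';  python3 -m crank '[[-2,0,0,-1,0],[-4,0,0,-2,0],[-6,0,0,-3,0],[-6,0,0,-3,0]]';  python3 -m crank '[[-2,0,0,-1,0],[-4,0,0,-2,0],[-4,0,0,-2,0]]'
python3 - <<'E'
from h import *
rows(arc((581,210),[175,177,180,183,186,190],22.5,106,False))
E
```

```text
t: 15.32
eef_pos: [486.7, 251.3, 105.7]
tcp_rot: [3.141, 0.0, 1.384]
ft_force: [0.7, -0.2, 0.6]
opening: 0.005
grip_force: 0.0
t: 15.65
eef_pos: [485.5, 245.2, 105.5]
tcp_rot: [-3.141, 0.0, 1.437]
ft_force: [0.1, 0.3, 0.2]
opening: 0.004
grip_force: 0.0
t: 15.9
eef_pos: [485.1, 241.3, 105.6]
tcp_rot: [-3.141, 0.0, 1.472]
ft_force: [-0.6, -0.5, -0.2]
opening: 0.003
grip_force: 0.0
[-0.3, -1.7, -0.4, -0.7]
[-3.8, -2.4, -0.4, -2.7]
[-9.1, -3.2, -0.4, -5.7]
[-14.5, -3.7, -0.4, -8.7]
[-19.8, -3.9, -0.4, -11.7]
[-27.0, -3.8, -0.4, -15.7]
```

```bash
python3 -m crank '[[-2,-1,0,-1,0],[-4,-2,0,-2,0],[-4,-2,0,-2,0]]';  python3 -m crank '[[-2,0,0,-1,0],[-4,0,0,-2,0],[-4,0,0,-2,0]]';  python3 -m crank '[[-2,0,0,-1,0],[-4,0,0,-2,0],[-4,0,0,-2,0]]'
```

```text
t: 16.15
eef_pos: [482.7, 237.5, 105.6]
tcp_rot: [3.141, 0.0, 1.507]
ft_force: [0.4, 0.3, -0.4]
opening: 0.005
grip_force: 0.0
t: 16.4
eef_pos: [482.3, 233.5, 105.6]
tcp_rot: [-3.141, 0.0, 1.542]
ft_force: [0.6, -1.0, -0.6]
opening: 0.003
grip_force: 0.0
t: 16.65
eef_pos: [482.2, 229.6, 105.6]
tcp_rot: [-3.141, 0.0, 1.577]
ft_force: [-1.6, 1.0, 0.3]
opening: 0.006
grip_force: 0.4
```

```bash
python3 -m crank '[[-2,0,0,-1,0],[-4,0,0,-2,0],[-4,0,0,-2,0]]';  python3 -m crank '[[-2,0,0,-1,0],[-3,0,0,-2,0],[-3,0,0,-2,0]]'
```

```text
t: 16.9
eef_pos: [482.0, 225.7, 105.5]
tcp_rot: [-3.141, -0.0, 1.612]
ft_force: [-2.5, 3.5, -0.6]
opening: 0.007
grip_force: 1.5
t: 17.15
eef_pos: [481.8, 222.9, 105.5]
tcp_rot: [-3.14, -0.0, 1.647]
ft_force: [-4.4, 5.0, 0.2]
opening: 0.004
grip_force: 2.6
```

```bash
python3 -m crank '[[-2,-1,0,-1,0],[-3,-1,0,-2,0],[-3,-1,0,-2,0],[-3,-1,0,-2,0]]';  python3 -m crank '[[-2,0,0,-1,0],[-3,0,0,-1,0],[-3,0,0,-1,0],[-3,0,0,-1,0]]'
```

```text
t: 17.48
eef_pos: [481.4, 220.1, 105.5]
tcp_rot: [-3.141, -0.0, 1.681]
ft_force: [-3.4, 6.7, 0.0]
opening: 0.002
grip_force: 3.4
t: 17.82
eef_pos: [481.3, 217.3, 105.5]
tcp_rot: [-3.14, -0.001, 1.698]
ft_force: [-5.0, 7.4, 1.2]
opening: 0.003
grip_force: 4.3
```

```bash
python3 -m crank '[[-2,0,0,0,0],[-4,0,0,0,0],[-4,0,0,0,0],[-4,0,0,0,0]]';  python3 -m crank '[[-2,0,0,0,0],[-3,0,0,0,0],[-3,0,0,0,0],[-3,0,0,0,0]]'
```

```text
t: 18.15
eef_pos: [481.6, 213.4, 105.5]
tcp_rot: [-3.14, -0.001, 1.698]
ft_force: [-6.6, 9.4, 2.2]
opening: 0.005
grip_force: 5.4
t: 18.48
eef_pos: [482.0, 210.7, 105.5]
tcp_rot: [-3.14, -0.001, 1.698]
ft_force: [-6.9, 12.8, 1.2]
opening: 0.002
grip_force: 6.8
```

```bash
python3 -m crank '[[-1,0,0,0,0],[-2,0,0,0,0],[-2,0,0,0,0],[-2,0,0,0,0],[-2,0,0,0,0],[-2,0,0,0,0],[-2,0,0,0,0],[-2,0,0,0,0],[-2,0,0,0,0],[-2,0,0,0,0]]';  python3 -m crank '[[0,0,0,0,0],[0,0,0,0,0],[0,0,0,0,0],[0,0,0,0,0],[0,0,0,0,0],[0,0,0,0,0]]'
```

```text
t: 19.32
eef_pos: [482.1, 208.9, 105.5]
tcp_rot: [-3.14, -0.001, 1.698]
ft_force: [-7.0, 13.1, 0.9]
opening: 0.003
grip_force: 7.6
t: 19.82
eef_pos: [482.2, 208.9, 105.5]
tcp_rot: [-3.14, -0.001, 1.698]
ft_force: [-7.5, 14.7, 0.5]
opening: 0.003
grip_force: 7.6
```

Held for over a second at about 15 N. Back off slowly, clear the lever, lift and check.

```bash
python3 -m crank '[[3,0,0,0,0],[6,0,0,0,0],[9,0,0,0,0],[12,0,0,0,0],[15,0,0,0,0],[18,0,0,0,0],[21,0,0,0,0],[30,0,0,0,0],[40,0,0,0,0],[40,0,0,0,0]]'; python3 -m crank '[[0,0,-40,0,0],[0,0,-80,0,0],[0,0,-120,0,0],[0,0,-120,0,0],[80,60,-120,0,0],[80,100,-120,0,0],[80,100,-120,0,0],[80,100,-120,0,0],[80,100,-120,0,0]]'
python3 - <<'E'
from h import *
a=env.read_camera("top");b=env.read_camera("side");s=env.state();print(s["ft_force"].round(1),s["eef_pos"])
cv2.imwrite("pics/end.png",np.hstack([cv2.resize(a["img"],(400,300)),cv2.resize(b["img"],(400,300))]))
E
```

```text
t: 20.65
eef_pos: [478.0, 249.0, 105.7]
tcp_rot: [3.141, -0.0, 1.698]
ft_force: [-0.2, 0.1, -0.0]
opening: 0.007
grip_force: 0.0
t: 21.4
eef_pos: [568.0, 340.7, 224.2]
tcp_rot: [-3.141, 0.001, 1.699]
ft_force: [0.6, -0.4, 0.8]
opening: 0.005
grip_force: 0.0
[ 0.1 -0.  -0. ] [566.43318096 339.20315802 224.93584972]
```

View pics/end.png

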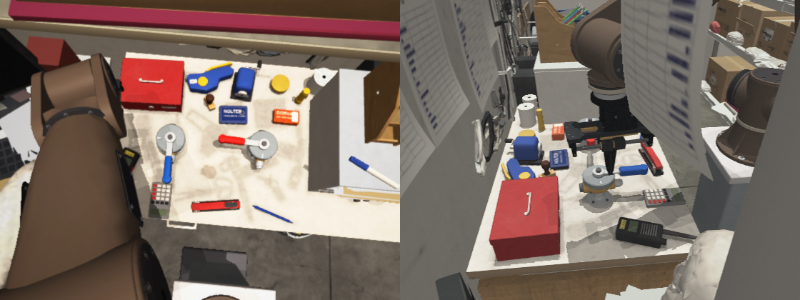

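Red points across its outlet (shut), blue lies along its coupler (open), bystanders are in place and the gripper is clear.

```bash
python3 -m crank '[[0,0,0,0,0],[0,0,0,0,0],[0,0,0,0,0]]'; python3 -c "
from cell import env
print(env.job_done())"
```

```text
t: 21.75
eef_pos: [566.8, 339.0, 226.2]
tcp_rot: [3.141, -0.0, 1.697]
ft_force: [-0.2, -0.7, -0.5]
opening: 0.004
grip_force: 0.0
the job is handed in; nothing more can be done
None
```

I handed the job in: I shut the red lever first, then opened the blue, leaning on each stop at about 15 N for over a second. The last pictures show both levers left there, the things lying around look undisturbed, and the arm is clear; the hand-in returned no verdict.

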